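# Lock out the bench isolator with a scissor hasp

## Task

The bench isolator is off and its locking tab is drawn out of the switch handle. Take the open lockout hasp, carry its plain curved jaw round through the eye of the tab by following the curve of the jaw, easing it through by feel and not forcing it, then squeeze the two handles fully shut so that the closed jaws are locked round the tab, and let go of it. Leave the other things on the bench where they are.

Things in the scene. Friction and masses are not known exactly. Their poses are not given: they have to be found in the camera images.
- isolator: grey switch box fixed to the bench, 190 x 190 x 70 mm high, face-up; origin under its centre, z up. A steel locking tab stands out of the -x end of its handle: an upright plate in the x-z plane, 6 mm thick, 1 to 26 mm above the cover. Its eye is a window through it along y, 9 mm (x) by 11 mm high, centre 9.5 mm behind the tab's free end, where a 5 mm post closes it.
- switch: rotary handle of the isolator, fixed at OFF, with the tab it carries; origin on its axis at cover level, 45 mm to +x of the box's origin, axes as the box. Round rosette of radius 34 mm, 7 mm high; on it an upright rib along x, 68 x 20 mm, its top 36 mm above the cover. The tab comes out of the rib's -x end, in line with it. Handle and tab stand only a light push, 10 N.
- tab_home (a point): fixed to the box at its x = +2 mm, axes as the box: where the centre of the tab's eye would be if the tab were pushed fully in, 15.5 mm above the cover. The tab is drawn out from there by 4 to 20 mm along the box's -x; how far is not measured: feel for its free end or look. It is too stiff in its slide to be shifted (40 N).
- hasp_b (a joint): opening of arm B about the rivet, rad: 0 = shut, handles side by side (32 mm over both); 0.70 to 0.78 at the start. It opens by swinging B's handle away from A's. Friction rivet (0.05 N m): B stays as it is left. Both handles can be spanned about 17 mm from the rivet (up to 66 mm) and squeezed together.
- hasp_grip (a point): lockout hasp, 0.18 kg, lying open: two arms crossing at a rivet like tongs, each a curved steel jaw and a black handle 67 x 15 x 12 mm. This is the grip point of arm A, half-way up its handle. Axes of A: z up, x from handles to jaws. Seen from the rivet (mm) it is at (-45, -8.5); A's handle spans x -75 to -8, y -16 to -1.
- hasp_rivet (a point): rivet of the hasp, at half its thickness (6 mm above the underside), axes of arm A. Arm B mirrors A (jaw on -y, handle on +y), but its jaw ends 12 degrees past the far end and its last 20 degrees step up 7 mm, to overlap A's tip when shut. A's plain jaw is the one for the eye.
- hasp_loop (a point): centre of the round loop of the shut jaws (inside diameter 38 mm), fixed to arm A, 26.5 mm from the rivet on A's +x. A's jaw: 7 mm round bar, centreline radius 22.5 mm about this point, level with it: from the rivet round by +y and the far end (+x = 0 degrees) to a rounded tip at -20 degrees.
- hasp_b_grip (a point): on the handle of arm B, half-way up, 18 mm from the rivet along B and 8.5 mm beside its line; axes of arm B
- jar_mid (a point): glass jar with white cap, 68 mm diameter, 75 mm high, its centre; leave alone
- tipbox_mid (a point): white pipette-tip box with clear lid, 85 x 122 x 67 mm, its centre; leave alone
- dish_mid (a point): covered glass dish, 92 mm diameter, 16 mm high, its centre; leave alone

How it is judged:
On the way:
1. the plain jaw has been carried round through the eye, the hasp still open (x of hasp_loop in the frame of isolator between -0.044 and 0 m and y of hasp_loop in the frame of isolator between -0.016 and 0.016 m and z of hasp_loop in the frame of isolator between 0.0775 and 0.094 m and value of joint hasp_b above 0.3 rad and y of hasp_rivet in the frame of isolator above 0.018 m), for 0.1 s.
At the end, for the whole second after the job is handed in: the hasp is shut (opening under 0.06 rad) round the tab: loop centre 0 to 44 mm on the -x side of the box centre, within 16 mm of its centre line, 77.5 to 94 mm above the bench; released, at rest, its jaw resting on the tab (over 0.05 N) (value of joint hasp_b below 0.06 rad and x of hasp_loop in the frame of isolator between -0.044 and 0 m and y of hasp_loop in the frame of isolator between -0.016 and 0.016 m and z of hasp_loop in the frame of isolator between 0.0775 and 0.094 m and linear speed of hasp below 0.02 m/s and contact force between hasp and switch above 0.05 N); the robot touches nothing.
It fails at once if the hasp is forced against the switch handle or its tab (over 16 N) (contact force between hasp and switch above 16 N).
It fails at once if the robot pushes the switch handle or its tab (over 16 N) (contact force between any of the fingers, the arm and switch above 16 N).
It fails at once if a bystander is moved more than 20 mm (distance of any of jar_mid, tipbox_mid, dish_mid from where it was at the start of the episode above 0.02 m).
It also fails if it takes over 70 s, if anything falls off the work surface, if the arm or the gripper's body presses on something with over 40 N, if the wrist force passes 120 N, or if a joint passes its speed limit or range.

## Robot

A 6-joint arm with a two-finger parallel gripper is mounted at the origin on the work surface. World frame = base frame: x ahead of the robot, y to its left, z up, the work surface at z = 0. Lengths are in m, angles in rad, forces in N, time in s.
With the tool pointing down it reaches from about 0.2 to 0.875 m from the base axis. Payload 3.4 kg.
Tool frame: the origin (TCP) lies between the finger pads; the fingertips stand 25 mm ahead of it and the grasp point (between the pads) lies 6 mm ahead of it (r.nose_length is the z of the fingertips in the tool frame, in m); z points along the fingers, x is the direction in which the jaws open and shut, and the axes are right-handed (so a half turn about z gives the same grasp; the last joint's range is limited). The gripper opens to 94 mm and grips with 3 to 60 N. Pads are 16 mm wide; open, the fingers measure 119 mm over their backs; the gripper's body (75 mm by 177 mm) begins 78 mm behind the grasp point.
Start: joints at [-1.429, 0.276, 1.505, -0, 1.361, -0.121], TCP at [0.149, -0.555, 0.23] pointing down, gripper open.
Joint ranges: [-2.89, 2.89], [-0.75, 2.08], [0.22, 2.7], [-1.18, 4.32], [0.11, 2.71], [-2.7, 2.7]. Speed limits (rad/s): [2.57, 2.57, 3.14, 3.14, 3.14, 3.14].

## Interface

Orientations are given as a unit quaternion [w, x, y, z].
In Python, from plant import r, gripper_to, inverse_kinematics, vision, models, telemetry gives the robot as it stands. Calls block until the motion is done:
- r.move_to(position, orientation): joint-space move of the TCP to a pose.
- r.move_l(position, rot=None, vel=0.15, guard=None): straight line of the TCP; rot=None keeps the orientation; vel is the mean speed in m/s. With guard (N) it stops when the force on the tool has changed by that much, and returns True; else False.
- r.movej(angles): joint-space move.
- gripper_to(opening, f_grip=None): finger opening in m; f_grip is the grip in N (None keeps the last); returns when the fingers have stopped.
- r.hold(seconds).
- inverse_kinematics(position, orientation): joint angles nearest the present ones, or None.
- vision.snapshot(name): name is "scene" or "top" or "wrist"; returns the picture (480x640x3 uint8, red, green, blue); there is no depth.
- vision.get_calibration(name): a dict with "fx", "fy", "cx", "cy" (pixels), "D" ([k1, k2, p1, p2, k3] as OpenCV has them; the pictures are not rectified), "position" and "orientation" of the camera in the world. Camera axes: x right, y down, z forward; pixel columns grow to the right and rows downward; lengths in m; the calibration is good to about 2 mm. A picture is of the moment at which its call begins: read the wrist's pose just before it. get_calibration takes no time and is no camera call; for the wrist camera it gives the pose at the moment of the call.
A pose or a line that the arm cannot do raises r.PlanningError and nothing moves.
- r.sign_off(): hands the job in, once; it reports no verdict.
Trained networks look in the newest picture that a camera, given by its name, has taken for a name from the list of things; names that differ only in an ending like _2 or _b are one class to them, and where a whole thing is asked for, a point or a joint stands for the part that bears it (a point fixed in the world has none). Each returns a list of dicts, best first, with "score" (0 to 1); they miss things now and then, are a little off and sometimes report something else, mostly with a low value. They report only what shows in the picture. A call takes as long as a camera call.
- models.boxes_of(thing, camera): "at" ([x, y, z] in m, in world coordinates, good to about 4 mm: the middle of the surface that is visible of it).
- models.regions_of(thing, camera): "pixels" (480x640 bool, what is visible of it).
- models.mark_of(thing, camera): "at" ([x, y, z] in m, in world coordinates, good to about 4 mm: a listed point, or the origin of a listed thing).
Readings, each from a call of its own:
- telemetry.current_t(): time.
- telemetry.current_joints(): joint angles.
- telemetry.current_dq(): joint speeds.
- telemetry.current_joint_efforts(): joint torques, N m.
- telemetry.current_ee_pos(): TCP position.
- telemetry.current_tool_rot(): TCP orientation.
- telemetry.current_wrist_force(): force on the tool from outside, world axes, zero at the start.
- telemetry.current_torque(): the same for the moment, N m.
- telemetry.current_opening(): finger opening in m.
Only numpy, scipy, OpenCV 4.12 (cv2) and the standard library are available. Lean on these libraries where they do the work, as an engineer would, in place of code of your own. Each camera call takes 0.05 s, during which the arm holds its last target. There are 200 camera calls.

## Working session

There is one attempt and no reset: what is moved stays moved. The work goes in short steps, each a Python script; the robot and the scene stay as the last script left them, time stands still between calls to the robot, and variables do not carry over. Pictures are saved under pics/ and viewed, about 8 in all and at most 12, crops included, and the job is handed in when it is done.

```bash
ls; mkdir -p pics
python3 - <<'E'
from plant import r, vision, models, telemetry as t
import cv2,numpy as np
for c in ("top","scene"):
    im=vision.snapshot(c); cv2.imwrite(f"pics/{c}0.png",im[:,:,::-1])
    k=vision.get_calibration(c); print(c,k)
    for n in ["isolator","switch","tab_home","hasp_grip","hasp_rivet","hasp_loop","hasp_b_grip","jar_mid","tipbox_mid","dish_mid"]:
        try:
            m=models.mark_of(n,c); print(n,[(np.round(a["at"],4).tolist(),round(a["score"],2)) for a in m[:2]])
        except Exception as e: print(n,e)
print(t.current_t(),t.current_tool_rot(),r.nose_length)
E
```

```text
pics
top {'fx': 450.099763334163, 'fy': 450.099763334163, 'cx': 319.0576803404723, 'cy': 245.15846168223962, 'D': array([-0.10917474,  0.        ,  0.        ,  0.        ,  0.        ]), 'position': array([ 0.44261413, -0.01821668,  0.70232744]), 'orientation': array([-0.09950191,  0.76238101, -0.63444007,  0.07975192])}
isolator [([0.5687, -0.2027, 0.0006], 0.82), ([0.6084, -0.2197, 0.071], 0.61)]
switch [([0.6095, -0.2229, 0.0716], 0.89)]
tab_home [([0.5718, -0.2062, 0.0833], 0.89)]
hasp_grip [([0.5186, 0.1765, 0.009], 0.73)]
hasp_rivet [([0.5582, 0.1917, 0.0008], 0.57)]
hasp_loop [([0.5893, 0.2004, 0.0045], 0.76)]
hasp_b_grip [([0.5494, 0.2036, 0.0055], 0.55), ([0.59, 0.201, 0.0031], 0.31)]
jar_mid [([0.8041, 0.0368, 0.0404], 0.86)]
tipbox_mid [([0.5688, -0.2043, -0.0017], 0.62)]
dish_mid [([0.3983, -0.0128, 0.0041], 0.7)]
scene {'fx': 463.07474953308224, 'fy': 463.07474953308224, 'cx': 312.5516188920286, 'cy': 242.51995359206668, 'D': array([-0.11424567,  0.        ,  0.        ,  0.        ,  0.        ]), 'position': array([0.87411363, 0.54642736, 0.49574365]), 'orientation': array([-0.10945008,  0.23617269,  0.85661386, -0.44548382])}
isolator [([0.5684, -0.2035, 0.0014], 0.95)]
switch [([0.6136, -0.2175, 0.0706], 0.63)]
tab_home [([0.5764, -0.2059, 0.0823], 0.97)]
hasp_grip [([0.6099, -0.218, 0.068], 0.51)]
hasp_rivet [([0.5632, 0.1909, 0.0043], 0.85)]
hasp_loop [([0.5824, 0.1993, 0.0031], 0.91)]
hasp_b_grip [([0.5519, 0.2093, 0.0076], 0.87)]
jar_mid [([0.805, 0.0393, 0.0426], 0.69)]
tipbox_mid [([0.7966, -0.1349, 0.031], 0.73)]
dish_mid [([0.3989, -0.0152, 0.0077], 0.82)]
1.1 [ 4.06594793e-05  7.93650519e-01 -6.08373941e-01  2.50982856e-05] 0.025
```

View pics/top0.png

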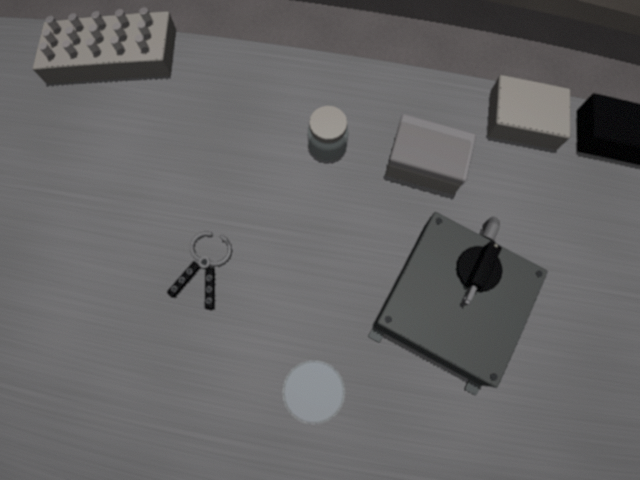

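View pics/scene0.png

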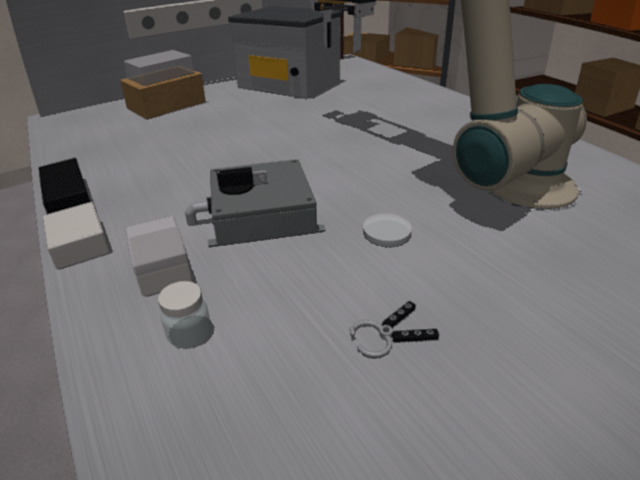

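Plan: grip handle A, feel the tab's free end and top with the ring, rotate about the loop centre, release, then squeeze both handles. First I need closer views of the tab and the hasp.

```bash
cat > h.py <<'E'
from plant import r, gripper_to, inverse_kinematics, vision, models, telemetry as t
import numpy as np, cv2
from scipy.spatial.transform import Rotation as R
def q(rot):  # Rotation -> wxyz
    x=rot.as_quat(); return np.r_[x[3],x[:3]]
def down(a): return q(R.from_euler('z',a)*R.from_euler('x',np.pi))
def rot2(a): return np.array([[np.cos(a),-np.sin(a)],[np.sin(a),np.cos(a)]])
def camR(k): o=k["orientation"]; return R.from_quat([o[1],o[2],o[3],o[0]]).as_matrix()
def K(k): return np.array([[k["fx"],0,k["cx"]],[0,k["fy"],k["cy"]],[0,0,1.]])
def pix2z(k,uv,z):
    n=cv2.undistortPoints(np.array(uv,float).reshape(-1,1,2),K(k),k["D"]).reshape(-1,2)
    d=np.c_[n,np.ones(len(n))]@camR(k).T; p=k["position"]
    return p+d*((z-p[2])/d[:,2])[:,None]
def proj(k,P):
    P=np.atleast_2d(np.asarray(P,float)); M=camR(k).T
    return cv2.projectPoints(P.reshape(-1,1,3),cv2.Rodrigues(M)[0],-M@k["position"],K(k),k["D"])[0].reshape(-1,2)
E
python3 - <<'E'
from h import *
import json
k=vision.get_calibration("top")
print("box corners",pix2z(k,[(435,213),(546,270),(497,385),(376,328)],0.07).round(4).tolist())
out={}
for nm,p,a,names in (("tab",(0.56,-0.20,0.30),1.0,["isolator","switch","tab_home"]),("hasp",(0.53,0.18,0.26),1.7,["hasp_grip","hasp_rivet","hasp_loop","hasp_b_grip"])):
    r.move_to(p,down(a)); k=vision.get_calibration("wrist"); im=vision.snapshot("wrist")
    cv2.imwrite(f"pics/w_{nm}.png",im[:,:,::-1]); out[nm]={a:np.array(b).tolist() for a,b in k.items()}
    print(k["position"],camR(k)[:,2],t.current_joints().round(2))
    for n in names: print(n,[(np.round(a["at"],4).tolist(),round(a["score"],2)) for a in models.mark_of(n,"wrist")[:2]])
json.dump(out,open("cal.json","w")); print(t.current_t())
for al in (1.7,1.7-np.pi): print(inverse_kinematics((0.53,0.18,0.1),down(al)))
E
```

```text
box corners [[0.6846, -0.1461, 0.07], [0.6279, -0.3204, 0.07], [0.4532, -0.2626, 0.07], [0.5018, -0.0849, 0.07]]
[ 0.50230394 -0.16295922  0.45344058] [ 0.20177481 -0.13042153 -0.97070961] [-0.46  0.28  1.33 -0.    1.53 -1.46]
isolator [([0.5696, -0.2032, -0.0004], 0.95)]
switch [([0.6161, -0.2227, 0.0716], 0.62)]
tab_home [([0.5709, -0.2096, 0.0869], 0.77)]
[0.46257559 0.17057321 0.41370839] [ 0.23909327  0.0300715  -0.97053084] [ 0.2   0.24  1.48 -0.    1.42 -1.5 ]
hasp_grip [([0.5174, 0.1721, 0.0088], 0.74)]
hasp_rivet [([0.5601, 0.1911, 0.0051], 0.63)]
hasp_loop [([0.5868, 0.1971, 0.0044], 0.97)]
hasp_b_grip [([0.546, 0.2128, 0.0086], 0.81), ([0.3993, -0.0138, 0.0106], 0.26)]
4.95
[ 2.03092425e-01  3.56710265e-01  1.73370835e+00 -4.44089210e-16
  1.05117404e+00 -1.49690757e+00]
[ 2.03092425e-01  3.56710265e-01  1.73370835e+00 -4.44089210e-16
  1.05117404e+00  1.64468508e+00]
```

Run:
```python
import cv2,numpy as np
a=cv2.imread("pics/w_tab.png");b=cv2.imread("pics/w_hasp.png")
cv2.imwrite("pics/w2.png",cv2.resize(np.vstack([a,b]),(800,1200))[:, :][0:600]) 
cv2.imwrite("pics/w3.png",cv2.resize(b,(800,600)))
```

```text
(no output)
```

View pics/w2.png

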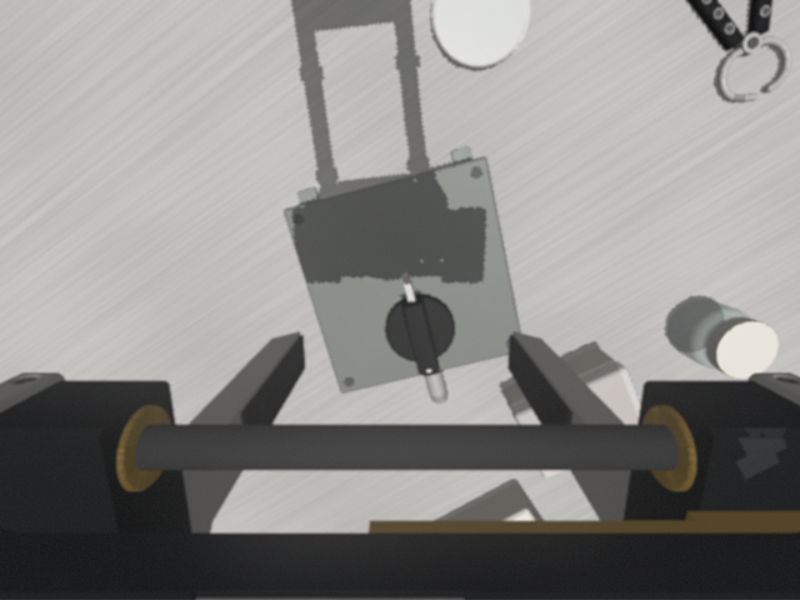

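View pics/w3.png

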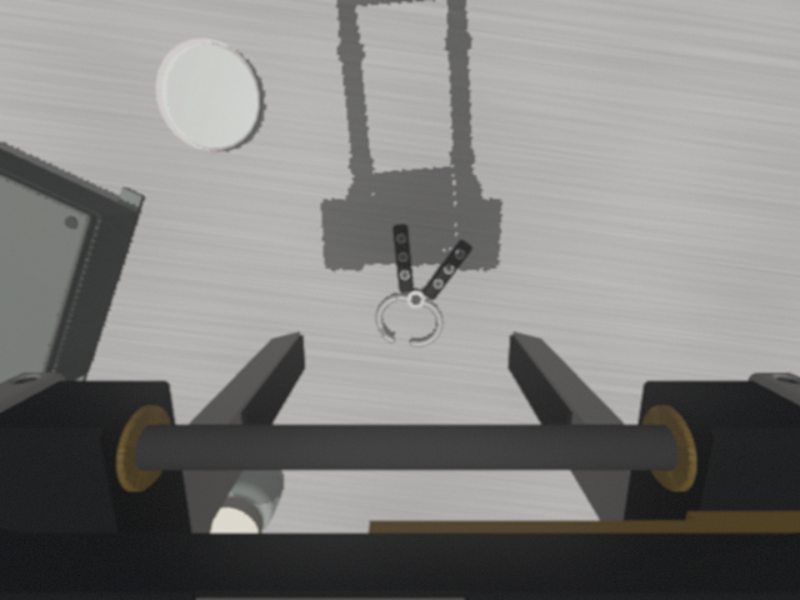

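The tab view shows the box with its cover corners near (285,210), (487,157), (522,335) and (342,392), and the tab end near (406,277). The hasp view shows the rivet at (416,299) and the A handle on the left, running from (401,226) to (405,290). The open jaws face down in that picture. Next I fit the geometry from these.

Run:
```python
from h import *
import json
C=json.load(open("cal.json")); C={k:{a:np.array(b) for a,b in v.items()} for k,v in C.items()}
kt=vision.get_calibration("top")
# handles: dark blobs
def handles(im,k,u0,u1,v0,v1,thr):
    g=cv2.cvtColor(im,cv2.COLOR_BGR2GRAY)[v0:v1,u0:u1]; m=(g<thr).astype(np.uint8)
    n,l,s,c=cv2.connectedComponentsWithStats(m)
    for i in np.argsort(-s[1:,4])[:2]+1:
        pts=np.argwhere(l==i)[:,::-1]+[u0,v0]; W=pix2z(k,pts,0.010)[:,:2]
        c0=W.mean(0); _,_,V=np.linalg.svd(W-c0); d=V[0]*np.sign(V[0,0]); e=(W-c0)@d
        print(s[i,4],"c",c0.round(4),"yaw",np.degrees(np.arctan2(d[1],d[0])).round(2),"ends",(c0+d*e.min()).round(4),(c0+d*e.max()).round(4))
handles(cv2.imread("pics/w_hasp.png"),C["hasp"],295,385,170,242,62)
handles(cv2.imread("pics/top0.png"),kt,160,225,258,315,45)
print("rivet",pix2z(C["hasp"],[(332.8,239.2)],.012).round(4),pix2z(kt,[(204,262)],.012).round(4))
s=.8
cw=pix2z(C["tab"],np.array([(285,210),(487,157),(522,335),(342,392)])*s,.07)[:,:2]
ct=pix2z(kt,[(376,328),(497,385),(546,270),(435,213)],.07)[:,:2]
print(cw.round(4).tolist(),ct.round(4).tolist())
a=cv2.imread("pics/w_tab.png")[200:310,270:420]; b=cv2.imread("pics/top0.png")[200:400,365:560]
b=cv2.convertScaleAbs(b,alpha=1.8)
cv2.imwrite("pics/c1.png",np.hstack([cv2.resize(a,(400,293)),cv2.resize(b,(300,293))]))
cv2.imwrite("pics/c2.png",np.hstack([cv2.resize(cv2.imread("pics/w_tab.png")[110:320,215:425],(600,600),interpolation=cv2.INTER_CUBIC)]))
```

```text
283 c [0.5107 0.1721] yaw 13.06 ends [0.4905 0.1674] [0.5355 0.1778]
243 c [0.5169 0.223 ] yaw -34.94 ends [0.4999 0.2349] [0.5519 0.1986]
261 c [0.5265 0.2171] yaw -27.33 ends [0.4975 0.2321] [0.5546 0.2026]
245 c [0.5219 0.1733] yaw 13.33 ends [0.4889 0.1654] [0.5553 0.1812]
rivet [[0.561 0.193 0.012]] [[0.5594 0.192  0.012 ]]
[[0.4533, -0.2622], [0.5128, -0.0853], [0.6743, -0.1393], [0.6291, -0.3218]] [[0.5018, -0.0849], [0.4532, -0.2626], [0.6279, -0.3204], [0.6846, -0.1461]]
```

View pics/c2.png

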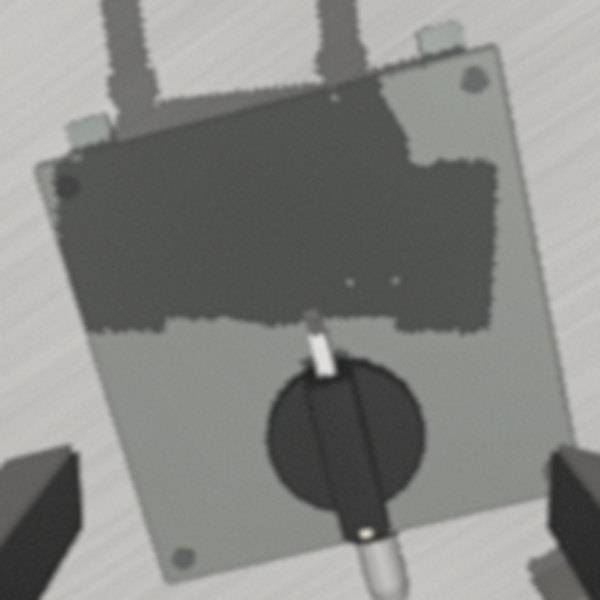

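Run:
```python
from h import *
import json
C=json.load(open("cal.json")); C={k:{a:np.array(b) for a,b in v.items()} for k,v in C.items()}
kt=vision.get_calibration("top")
f=lambda L,z: pix2z(C["tab"],np.array(L)*.35+[215,110],z)[:,:2]
c=f([(40,165),(497,47),(165,582)],.07); print("corners wrist",c.round(4).tolist(),"centre",((c[1]+c[2])/2).round(4))
for v in (c[1]-c[0],c[2]-c[0]): print(np.linalg.norm(v).round(4),np.degrees(np.arctan2(v[1],v[0])).round(2))
s=f([(68,187),(474,80),(183,557)],.07); 
for v in (s[1]-s[0],s[2]-s[0]): print("screw",np.linalg.norm(v).round(4),np.degrees(np.arctan2(v[1],v[0])).round(2))
print("screw ctr",((s[1]+s[2])/2).round(4))
print("tab end",f([(313,316)],.094),"rib end",f([(365,540)],.106))
ct=pix2z(kt,[(376,328),(497,385),(546,270),(435,213)],.07)[:,:2]
print("top ctr",ct.mean(0).round(4))
g=cv2.cvtColor(cv2.imread("pics/top0.png"),cv2.COLOR_BGR2GRAY)
st=pix2z(kt,[(388,319),(493,376),(540,273),(438,220)],.07)[:,:2]; print("top screws",st.mean(0).round(4),[np.degrees(np.arctan2(*(b-a)[::-1])).round(1) for a,b in ((st[0],st[3]),(st[1],st[2]),(st[1],st[0]))])
print("top tab end",pix2z(kt,[(464,305)],.094))
```

```text
corners wrist [[0.4537, -0.2611], [0.5132, -0.0863], [0.6286, -0.3228]] centre [ 0.5709 -0.2046]
0.1846 71.18
0.1855 -19.43
screw 0.1654 71.55
screw 0.165 -18.53
screw ctr [ 0.571  -0.2046]
tab end [[ 0.55963096 -0.20046418]] rib end [[ 0.6447122  -0.23071647]]
top ctr [ 0.5669 -0.2035]
top screws [ 0.5694 -0.2046] [np.float64(-18.4), np.float64(-19.6), np.float64(71.3)]
top tab end [[ 0.55123504 -0.19656762  0.094     ]]
```

```bash
cat >> h.py <<'E'
BOX=np.array([0.570,-0.204]); BY=np.radians(-18.8); GX=0.0715
def pose(Lx,Ly,psi,z,gx=None):
    """TCP pose for loop centre (box frame, m), A yaw psi (deg, box frame), hasp mid height z."""
    gx=GX if gx is None else gx
    yaw=BY+np.radians(psi); L=BOX+rot2(BY)@[Lx,Ly]
    p=L-rot2(yaw)@[gx,0.0085]
    return np.r_[p,z+0.021],down(yaw+np.pi/2)
E
python3 - <<'E'
from h import *
a=np.radians(13.3); al=a+np.pi/2; g=(0.5185,0.1725)
gripper_to(0.045); r.move_to((*g,0.09),down(al)); print(r.move_l((*g,0.027),vel=0.06,guard=8),t.current_ee_pos().round(4))
gripper_to(0.0,40); print(t.current_opening()); r.move_l((*g,0.15),vel=0.12)
print(t.current_wrist_force().round(2),t.current_torque().round(3))
p,o=pose(-.075,0,-90,.115)
for ps in (45,0,-90): print(inverse_kinematics(*pose(-.03,0,ps,.0855)).round(2))
r.move_to(p+[0,0,.06],o); r.move_l(p)
cv2.imwrite("pics/s1.png",vision.snapshot("scene")[80:300,130:430,::-1]);vision.snapshot("top")
for n in ("hasp_loop","hasp_rivet"): print(n,[(np.round(x["at"],4).tolist(),round(x["score"],2)) for x in models.mark_of(n,"top")[:1]])
print(BOX+rot2(BY)@[-.075,0],t.current_wrist_force().round(2),t.current_torque().round(3),t.current_t())
i=cv2.imread("pics/s1.png"); cv2.imwrite("pics/s1.png",cv2.resize(i,(750,550),interpolation=cv2.INTER_CUBIC))
E
```

```text
False [0.5189 0.1726 0.0274]
0.014022087952722879
[-0.45  0.35 -1.36] [-0.005 -0.054 -0.002]
[-0.58  0.32  1.78  0.    1.05 -2.61]
[-0.5   0.28  1.84 -0.    1.02 -1.74]
[-0.34  0.36  1.7  -0.    1.08 -0.01]
hasp_loop [([0.5049, -0.1754, 0.1152], 0.75)]
hasp_rivet []
[ 0.49900131 -0.17983007] [ 0.07  0.64 -1.13] [ 0.018 -0.09   0.002] 11.6833
```

View pics/s1.png

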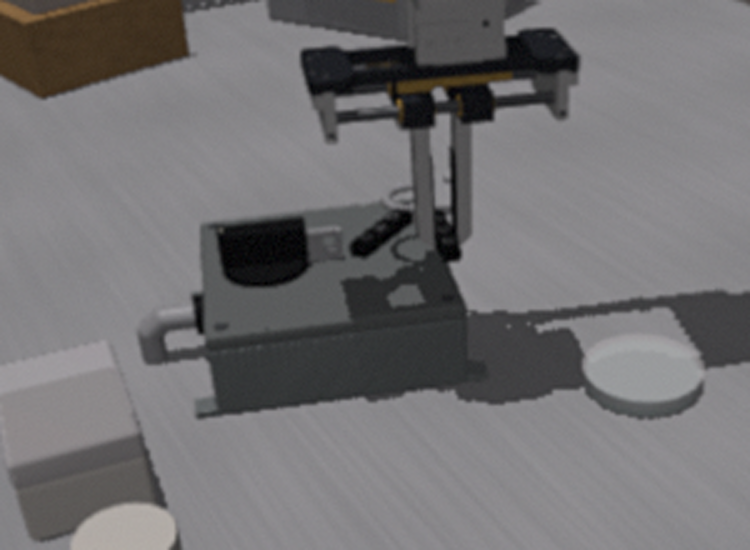

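The hasp is held level beside the switch, with B still open. Now to feel: down on the tab top, then the free end at two yaws.

```bash
cat >> h.py <<'E'
def Lnow():
    """nominal loop centre in box frame (x,y,z), mm, and psi deg from the measured TCP"""
    p=t.current_ee_pos(); o=t.current_tool_rot(); M=R.from_quat([o[1],o[2],o[3],o[0]]).as_matrix()
    yaw=np.arctan2(M[1,0],M[0,0])-np.pi/2
    L=p[:2]+rot2(yaw)@[GX,0.0085]; b=rot2(BY).T@(L-BOX)
    return np.r_[b*1e3,(p[2]-.021)*1e3].round(2),np.degrees(yaw-BY).round(2)
def go(x,y,psi,z,vel=.08,guard=None):
    p,o=pose(x,y,psi,z); return r.move_l(p,o,vel=vel,guard=guard)
E
python3 - <<'E'
from h import *
F=lambda:t.current_wrist_force().round(2)
print(go(-.042,0,-90,.115)); r.hold(.2)
print("z",go(-.042,0,-90,.094,.012,1.5),Lnow(),F())
go(-.042,0,-90,.108); go(-.075,0,-90,.108); go(-.070,0,-90,.0855); r.hold(.2)
print("x90",go(-.025,0,-90,.0855,.015,1.5),Lnow(),F()); 
go(-.070,0,-90,.0855); print(Lnow()); print(t.current_t())
E
```

```text
False
z False (array([-41.94,   0.  ,  94.08]), np.float64(-90.0)) [ 0.59  0.34 -1.88]
x90 True (array([-41.33,   0.16,  84.55]), np.float64(-90.03)) [-0.95  0.16 -2.18]
(array([-6.992e+01,  2.000e-02,  8.569e+01]), np.float64(-90.0))
18.25
```

Run:
```python
from h import *
F=lambda:t.current_wrist_force().round(2)
go(-.070,0,-90,.106,.15); go(-.034,0,-90,.106); r.hold(.2); f0=F()
print("z",go(-.034,0,-90,.094,.012,1.5),Lnow(),F()-f0)
go(-.034,0,-90,.106); go(-.075,0,-90,.106,.15); go(-.075,0,0,.106,.15);go(-.065,0,0,.0855,.1); r.hold(.2);f0=F()
print("x0",go(-.025,0,0,.0855,.015,1.5),Lnow(),F()-f0); 
go(-.070,0,0,.0855); print(Lnow()); print(t.current_t())
```

```text
z True (array([-3.423e+01,  1.000e-02,  9.827e+01]), np.float64(-89.99)) [0.2  0.08 1.96]
x0 True (array([-41.89,   0.11,  84.73]), np.float64(0.01)) [-0.24  0.67  0.24]
(array([-7.023e+01, -5.000e-02,  8.570e+01]), np.float64(-0.01))
25.025
```

```bash
sed -i 's/GX=0.0715/GX=0.0721/' h.py
python3 - <<'E'
from h import *
F=lambda:t.current_wrist_force().round(2)
go(-.075,-.042,0,.0852,.15); go(-.012,-.042,0,.0852,.12); r.hold(.2);f0=F()
print("y",go(-.012,-.022,0,.0852,.012,1.5),Lnow(),F()-f0)
go(-.012,-.042,0,.0852); go(-.070,-.042,0,.0852,.15); print(Lnow(),t.current_t())
E
```

```text
y True (array([-12.4 , -29.48,  84.68]), np.float64(0.02)) [ 0.21 -2.69  0.77]
(array([-68.99, -42.18,  85.6 ]), np.float64(-0.02)) 28.2333
```

Run:
```python
from h import *
import json
ly=-.0007; z=.0852; lx=-.0286
go(-.075,ly,45,z,.15); r.hold(.2); f0=t.current_wrist_force()
g=go(lx,ly,45,z,.03,2.5); r.hold(.15); f=rot2(BY).T@(t.current_wrist_force()-f0)[:2]
print("in",g,Lnow(),f.round(2),t.current_t())
if not g:
    psi=45; dz=0
    while psi>-15:
        psi-=5; g=go(lx,ly,psi,z+dz,.04,3)
        df=t.current_wrist_force()-f0; f=rot2(BY).T@df[:2]
        print(psi,g,f.round(2),df[2].round(2),round(lx*1e3,2),round(dz*1e3,2),Lnow()[0])
        if g: break
        if abs(f[0])>.7: lx+=np.clip(.00015*f[0],-.0004,.0004)
        if abs(df[2])>1: dz+=np.clip(.0002*df[2],-.0005,.0005)
    json.dump([lx,ly,z+dz,psi],open("st.json","w"))
print(t.current_t())
```

```text
in False (array([-28.7 ,  -0.7 ,  85.23]), np.float64(45.0)) [0.89 0.37] 31.2167
40 False [ 0.25 -0.05] 0.05 -28.6 0.0 [-28.77  -0.59  85.23]
35 False [-0.07 -0.35] -1.21 -28.6 0.0 [-28.54  -0.71  85.24]
30 False [0.83 0.18] 0.24 -28.6 -0.24 [-28.47  -0.72  84.99]
25 False [ 1.05 -0.27] -0.67 -28.48 -0.24 [-28.28  -0.74  85.02]
20 False [ 0.51 -0.74] 0.11 -28.32 -0.24 [-28.17  -0.73  85.  ]
15 False [ 0.94 -0.4 ] 0.49 -28.32 -0.24 [-28.19  -0.71  84.99]
10 False [1.05 0.02] 0.24 -28.18 -0.24 [-28.05  -0.75  84.98]
5 False [-0.12 -0.58] 0.64 -28.02 -0.24 [-27.91  -0.73  84.97]
0 False [ 0.68 -0.59] 0.61 -28.02 -0.24 [-27.9   -0.73  84.98]
-5 False [-0.03 -0.33] 0.09 -28.02 -0.24 [-27.94  -0.74  84.95]
-10 False [ 1.06 -1.33] 0.56 -28.02 -0.24 [-27.96  -0.73  84.95]
-15 False [ 0.8  -0.36] 0.71 -27.86 -0.24 [-27.82  -0.7   84.96]
34.9167
```

Run:
```python
from h import *
import json
lx,ly,z,psi=json.load(open("st.json")); f0=t.current_wrist_force()
while psi>-69:
    psi=max(psi-9,-69); g=go(lx,ly,psi,z,.06,3)
    df=t.current_wrist_force()-f0; f=rot2(BY).T@df[:2]; print(psi,g,f.round(2),df[2].round(2),Lnow())
    if g: break
r.hold(.15); f0=t.current_wrist_force()
print("low",go(lx,ly,psi,z-.0045,.01,1.5),Lnow(),(t.current_wrist_force()-f0).round(2),t.current_t())
z=Lnow()[0][2]/1e3; json.dump([lx,ly,z,psi],open("st.json","w"))
for c in ("top","scene"): cv2.imwrite(f"pics/{c}2.png",vision.snapshot(c)[:,:,::-1])
a=cv2.resize(cv2.imread("pics/top2.png")[220:350,380:540],(400,325),interpolation=3); b=cv2.resize(cv2.imread("pics/scene2.png")[130:230,200:323],(400,325),interpolation=3)
cv2.imwrite("pics/m2.png",np.hstack([cv2.convertScaleAbs(a,alpha=1.6),b]))
```

```text
-24 False [-0.59  0.39] 0.05 (array([-27.71,  -0.7 ,  84.95]), np.float64(-23.77))
-33 False [-0.18 -0.38] -1.44 (array([-27.76,  -0.79,  84.93]), np.float64(-32.77))
-42 False [-0.08  0.56] -0.54 (array([-27.81,  -0.82,  84.9 ]), np.float64(-41.76))
-51 False [0.02 0.86] -0.4 (array([-27.93,  -0.86,  84.86]), np.float64(-50.76))
-60 False [-0.7   0.12] -1.08 (array([-28.04,  -0.88,  84.85]), np.float64(-59.77))
-69 False [-0.1  -0.42] -0.36 (array([-28.15,  -0.87,  84.8 ]), np.float64(-68.77))
low True (array([-27.99,  -0.84,  82.27]), np.float64(-68.97)) [ 0.72 -0.02  3.1 ] 37.45
```

View pics/m2.png

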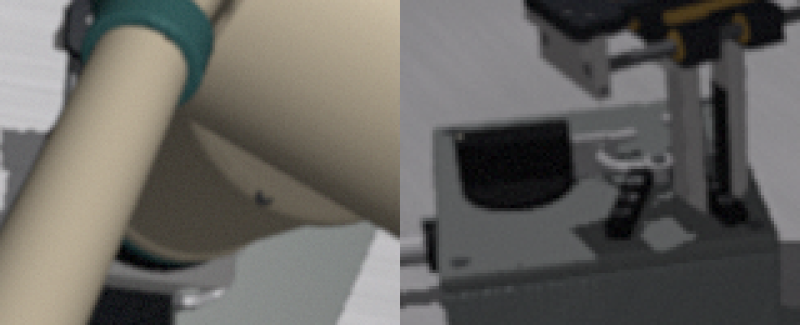

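The right half of the picture shows the ring round the tab; the arm hides the tab in the top view. Lowering touched at 82.27 nominal. That has the same 1.23 mm offset from the eye floor (83.5) as the earlier touch had from the tab top, so the jaw is in the eye. Next I tilt the handle down to the cover, release, and squeeze.

Run:
```python
from h import *
import json
lx,ly,z,psi=json.load(open("st.json"))
p0,o0=pose(lx,ly,psi,z); R0=R.from_quat([o0[1],o0[2],o0[3],o0[0]])
L=np.r_[BOX+rot2(BY)@[lx,ly],z]; ax=np.r_[rot2(BY)@[1,0],0]; r.hold(.1); f0=t.current_wrist_force()
for th in (1.5,2.5,3.5,4.5,5.5):
    T=R.from_rotvec(-np.radians(th)*ax); g=r.move_l(L+T.apply(p0-L),q(T*R0),vel=.02,guard=2.5)
    print(th,g,(t.current_wrist_force()-f0).round(2))
    if g: break
gripper_to(0.030); p=t.current_ee_pos(); r.move_l(p+[0,0,.055],vel=.12)
print(t.current_t())
for c in ("scene","top"):
    cv2.imwrite(f"pics/{c}3.png",vision.snapshot(c)[:,:,::-1])
    for n in ("hasp_loop","hasp_rivet","hasp_grip","hasp_b_grip"):
        m=models.mark_of(n,c)[:1]
        if m: b=m[0]["at"]; print(c,n,(rot2(BY).T@(b[:2]-BOX)).round(4),b[2].round(4),round(m[0]["score"],2))
a=cv2.resize(cv2.imread("pics/top3.png")[220:350,380:540],(400,325),interpolation=3); b=cv2.resize(cv2.imread("pics/scene3.png")[130:230,200:323],(400,325),interpolation=3)
cv2.imwrite("pics/m3.png",np.hstack([cv2.convertScaleAbs(a,alpha=1.6),b]))
```

```text
1.5 False [-0.23  0.72  1.22]
2.5 False [-0.47  1.44  0.92]
3.5 False [-1.01  0.29  0.69]
4.5 False [-1.87  1.46  5.6 ]
5.5 False [-2.25  1.7  12.31]
39.9833Traceback (most recent call last):
  File "<stdin>", line 16, in <module>
AttributeError: 'float' object has no attribute 'round'
```

Run:
```python
from h import *
k=vision.get_calibration("wrist"); cv2.imwrite("pics/wr3.png",vision.snapshot("wrist")[:,:,::-1])
for c in ("scene","wrist"):
    if c=="scene": cv2.imwrite("pics/scene3.png",vision.snapshot(c)[:,:,::-1])
    for n in ("hasp_loop","hasp_rivet","hasp_grip","hasp_b_grip"):
        m=models.mark_of(n,c)[:1]
        if m: b=np.array(m[0]["at"]); print(c,n,(rot2(BY).T@(b[:2]-BOX)).round(4),b[2].round(4),round(m[0]["score"],2))
a=cv2.resize(cv2.imread("pics/wr3.png"),(400,300)); b=cv2.resize(cv2.imread("pics/scene3.png")[130:230,200:333],(400,300),interpolation=3)
cv2.imwrite("pics/m3.png",np.hstack([a,b])); print(t.current_t(),Lnow())
```

```text
scene hasp_loop [-0.0323 -0.0014] 0.0811 0.73
scene hasp_rivet [-0.0374  0.0257] 0.0809 0.76
scene hasp_grip [-0.0589  0.0658] 0.0846 0.83
scene hasp_b_grip [-0.0221  0.0405] 0.0822 0.88
wrist hasp_rivet [-0.0396  0.0197] 0.0803 0.7
wrist hasp_grip [-0.0618  0.0625] 0.0795 0.61
wrist hasp_b_grip [-0.0268  0.0447] 0.0795 0.87
40.6333 (array([-28.05,   0.94, 130.61]), np.float64(-69.09))
```

View pics/m3.png

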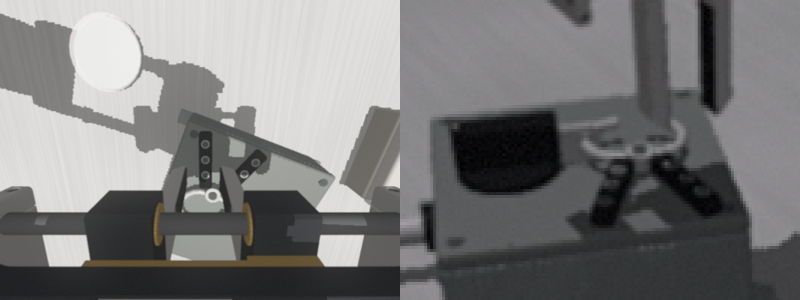

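Picture: the hasp is released and lies on the cover, with the ring through the eye and the handles open. Now I squeeze both handles near the rivet, shifting the gripper as it closes so that the loop stays centred.

```bash
cat > sq.py <<'E'
from h import *
L=np.array([-.028,-.0008]); Q=down(BY)
def ctr(qq,z):
    ps=-np.pi/2+qq/2; b=L-.0265*np.array([np.cos(ps),np.sin(ps)])+[0,.017]
    return np.r_[BOX+rot2(BY)@b,z]
w=lambda qq: 2*(.016/np.cos(qq/2)+.025*np.tan(qq/2))
z=.097
gripper_to(.062,15); r.move_to(ctr(.74,.14),Q); print("down",r.move_l(ctr(.74,z),vel=.06,guard=4),t.current_ee_pos().round(4)); r.hold(.1); f0=t.current_wrist_force()
qs=np.linspace(.74,0,11)
for i,qq in enumerate(qs):
    g=r.move_l(ctr(max(qq-.01,0),z),vel=.02,guard=5) if i else False
    gripper_to(w(qq) if i<10 else .028, 15 if i<10 else 25)
    print(qq.round(2),g,(w(qq)*1e3).round(1),(t.current_opening()*1e3).round(1),(rot2(BY).T@(t.current_wrist_force()-f0)[:2]).round(2),round(t.current_t(),1))
    if g: break
E
python3 sq.py
```

```text
down False [ 0.5479 -0.1533  0.0971]Traceback (most recent call last):
  File "sq.py", line 13, in <module>
    print(qq.round(2),g,(w(qq)*1e3).round(1),(t.current_opening()*1e3).round(1),(rot2(BY).T@(t.current_wrist_force()-f0)[:2]).round(2),round(t.current_t(),1))
                                             ^^^^^^^^^^^^^^^^^^^^^^^^^^^^^^^
AttributeError: 'float' object has no attribute 'round'
```

```bash
sed -i 's/^gripper_to(.062,15).*/r.hold(.1); f0=t.current_wrist_force()/; s/(t.current_opening()\*1e3).round(1)/round(t.current_opening()*1e3,1)/' sq.py; python3 sq.py
```

```text
0.74 False 53.7 53.7 [-0.78 -1.74] 43.3
0.67 False 51.2 51.3 [-1.5  -1.12] 43.8
0.59 False 48.7 48.7 [-2.52  0.22] 44.3
0.52 False 46.4 46.2 [-1.25  0.04] 44.9
0.44 False 44.1 44.2 [-0.61 -1.34] 45.4
0.37 False 41.9 42.2 [-1.58 -0.76] 45.9
0.3 False 39.8 39.7 [-1.11 -0.6 ] 46.4
0.22 False 37.8 38.0 [-1.06 -1.03] 46.9
0.15 False 35.8 35.8 [-0.47 -0.21] 47.4
0.07 False 33.9 34.1 [ 0.05 -1.09] 47.9
0.0 False 32.0 31.5 [ 0.15 -1.62] 48.4
```

Run:
```python
from h import *
gripper_to(.030,40); print(round(t.current_opening(),4))
gripper_to(.046); p=t.current_ee_pos(); r.move_l(p+[0,0,.09],vel=.12); r.move_to((.40,.05,.30),down(1.0))
cv2.imwrite("pics/scene4.png",vision.snapshot("scene")[:,:,::-1])
kt=vision.get_calibration("top"); cv2.imwrite("pics/top4.png",vision.snapshot("top")[:,:,::-1])
for c in ("scene","top"):
    for n in ("hasp_loop","hasp_rivet","hasp_grip","hasp_b_grip"):
        m=models.mark_of(n,c)[:1]
        if m: b=np.array(m[0]["at"]); print(c,n,(rot2(BY).T@(b[:2]-BOX)).round(4),b[2].round(4),round(m[0]["score"],2))
a=cv2.resize(cv2.imread("pics/top4.png")[220:350,370:530],(400,325),interpolation=3); b=cv2.resize(cv2.imread("pics/scene4.png")[130:230,200:323],(400,325),interpolation=3)
cv2.imwrite("pics/m4.png",np.hstack([cv2.convertScaleAbs(a,alpha=1.6),b])); print(t.current_t())
```

```text
0.0313
scene hasp_loop [-0.0274 -0.0077] 0.0748 0.85
scene hasp_rivet [-0.028   0.0197] 0.0811 0.77
scene hasp_grip [-0.0374  0.0607] 0.0814 0.78
scene hasp_b_grip [-0.0146  0.0397] 0.0789 0.61
top hasp_loop [-0.023  -0.0016] 0.0786 0.83
top hasp_grip [-0.0345  0.0638] 0.0775 0.83
top hasp_b_grip [-0.0202  0.0349] 0.0806 0.78
51.575
```

View pics/m4.png

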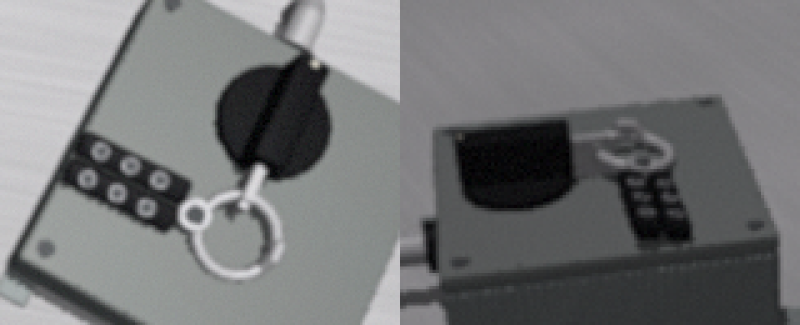

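The picture shows the ring shut round the tab post, the handles side by side, and the robot clear. With the bar on the eye floor and the handles on the cover, geometry puts the loop centre at z ≥ 79 mm. Handing in.

```bash
python3 -c "
from plant import r,telemetry as t
r.sign_off(); print(t.current_t())"
```

```text
the job is handed in; nothing more can be done
the job is handed in; nothing more can be done
```

The lockout hasp is shut round the isolator's locking tab and released, and I handed the job in just after 51.6 s of the 70 s. The sign-off gives no verdict.

**What I did:**
- I gripped handle A and felt for the tab's free end, side and top with the ring. The first top touch missed just short of the tab's end, and the second one made contact.
- I carried the plain jaw round the loop centre through the eye, with side forces of about 1.5 N or less.
- I laid the handles on the cover and let go.
- I squeezed both handles shut at 15 to 40 N, moving the gripper so the loop stayed centred on the eye.

**Last checks:**
- **Jaw in the eye:** lowering it inside the eye touched at the height expected for the eye floor.
- **Hasp shut:** opening over both handles was 31.3 mm against 32 mm nominal. The last pictures show the ring closed round the tab and the handles side by side.
- **Robot clear:** the arm had moved well away before hand-in.

**Less certain:**
- **Loop height:** the two cameras disagreed, at 74.8 mm and 78.6 mm (each good to about 4 mm), and the required minimum is 77.5 mm. I relied on the geometry, which puts it at 79 mm or more.
- **Force when laying the handles down:** the wrist force rose by about 12 N, higher than I intended. Most of that should have gone into the cover, but I could not measure the share on the tab, where the limit is 16 N.
- **Jar, tip box and dish:** I did not measure their positions again at the end. The arm kept clear of them throughout.

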